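# Fill the front row of the cupcake carrier to match the back row

## Task

Move the four topped cupcakes from the wire cooling rack into the empty front row of the white carrier, in the same order as the back row, so that each stands in the well directly in front of the cupcake with the same topping. Keep them upright and seat each one flat in its well; leave the back row where it is, and leave the undecorated cupcake on the rack.

Things in the scene. Friction and masses are not known exactly. Their poses are not given: they have to be found in the camera images.
- cake_ball: Cupcake in a stiff dark paper case, 70 g, 42 mm across at the foot, 51 mm at 42 mm height, brown sponge top at 49 mm. Origin: centre of underside, z up, any yaw. Topping, pale biscuit: a ball (27 mm across, 26 mm high). To be moved: starts in a row of five, some 86 mm apart along y, on the wire cooling rack near the robot (rack top 26 mm high).
- cake_ring: Cupcake in a stiff dark paper case, 70 g, 42 mm across at the foot, 51 mm at 42 mm height, brown sponge top at 49 mm. Origin: centre of underside, z up, any yaw. Topping, pale biscuit: a ring lying flat (36 mm across, 14 mm hole, 10 mm high). To be moved: starts in a row of five, some 86 mm apart along y, on the wire cooling rack near the robot (rack top 26 mm high).
- cake_roll: Cupcake in a stiff dark paper case, 70 g, 42 mm across at the foot, 51 mm at 42 mm height, brown sponge top at 49 mm. Origin: centre of underside, z up, any yaw. Topping, pale biscuit: a straight wafer roll lying flat (46 mm long, 13 mm thick, along its own x). To be moved: starts in a row of five, some 86 mm apart along y, on the wire cooling rack near the robot (rack top 26 mm high).
- cake_square: Cupcake in a stiff dark paper case, 70 g, 42 mm across at the foot, 51 mm at 42 mm height, brown sponge top at 49 mm. Origin: centre of underside, z up, any yaw. Topping, pale biscuit: a square wafer lying flat (31 x 31 x 9 mm). To be moved: starts in a row of five, some 86 mm apart along y, on the wire cooling rack near the robot (rack top 26 mm high).
- back_ball: Cupcake in a stiff dark paper case, 70 g, 42 mm across at the foot, 51 mm at 42 mm height, brown sponge top at 49 mm. Origin: centre of underside, z up, any yaw. Topping, pale biscuit: a ball (27 mm across, 26 mm high). Already in the carrier's back row (farther from the robot); it stays there.
- back_ring: Cupcake in a stiff dark paper case, 70 g, 42 mm across at the foot, 51 mm at 42 mm height, brown sponge top at 49 mm. Origin: centre of underside, z up, any yaw. Topping, pale biscuit: a ring lying flat (36 mm across, 14 mm hole, 10 mm high). Already in the carrier's back row (farther from the robot); it stays there.
- back_roll: Cupcake in a stiff dark paper case, 70 g, 42 mm across at the foot, 51 mm at 42 mm height, brown sponge top at 49 mm. Origin: centre of underside, z up, any yaw. Topping, pale biscuit: a straight wafer roll lying flat (46 mm long, 13 mm thick, along its own x). Already in the carrier's back row (farther from the robot); it stays there.
- back_square: Cupcake in a stiff dark paper case, 70 g, 42 mm across at the foot, 51 mm at 42 mm height, brown sponge top at 49 mm. Origin: centre of underside, z up, any yaw. Topping, pale biscuit: a square wafer lying flat (31 x 31 x 9 mm). Already in the carrier's back row (farther from the robot); it stays there.
- plain_cake: Cupcake in a stiff dark paper case, 70 g, 42 mm across at the foot, 51 mm at 42 mm height, brown sponge top at 49 mm. Origin: centre of underside, z up, any yaw. No topping: bare brown sponge. It stands in the row on the cooling rack, and stays there.
- carrier: White fixed cupcake tray, 208 x 392 mm, 12 mm thick, rim 16 mm high. Wells 62 mm across, 8 mm deep (floor 4 mm above the table), 92 mm apart: empty front row at own x = -46 mm, full back row at +46 mm, at y = -138, -46, 46, 138 mm. Origin: centre of underside; x points away from the robot, y along the rows, within 0.15 rad of the world's axes.

How it is judged:
By the outcome, as a careful person would: the job done as asked, in the order asked, and still so for the second after the job is handed in, with the robot touching nothing.
It also fails if it takes over 102 s, if anything falls off the work surface, if the arm or the gripper's body presses on something with over 40 N, if the wrist force passes 120 N, or if a joint passes its speed limit or range.

## Robot

A 6-joint arm with a two-finger parallel gripper is mounted at the origin on the work surface. World frame = base frame: x ahead of the robot, y to its left, z up, the work surface at z = 0. Lengths are in m, angles in rad, forces in N, time in s.
With the tool pointing down it reaches from about 0.275 to 0.975 m from the base axis. Payload 8.4 kg.
Tool frame: the origin (TCP) lies at the very end of the fingers, on their centre line; the grasp point (between the pads) lies manip.hold_point_z behind it (manip.hold_point_z is the distance from the TCP to the grasp point, in m); z points along the fingers, y is the line along which they close (so a half turn about z gives the same grasp; the last joint's range is limited). The gripper opens to 92 mm and grips with 3 to 60 N. Pads are 20 mm wide; open, the fingers measure 128 mm over their backs; the gripper's body (75 mm by 189 mm) begins 69 mm behind the grasp point.
Start: joints at [-1.148, 0.353, 1.633, -0, 1.155, -0.002], TCP at [0.258, -0.569, 0.215] pointing down, gripper open.
Joint ranges: [-2.63, 2.63], [-0.92, 2.1], [0.06, 2.66], [-1.3, 4.44], [0, 2.69], [-3.02, 3.02]. Speed limits (rad/s): [2.22, 2.22, 2.79, 3.14, 3.14, 3.14].

## Interface

Orientations are given as [roll, pitch, yaw] about the fixed x, y, z axes, in that order (R = Rz(yaw) Ry(pitch) Rx(roll)).
In Python, from station import manip, optics, job gives the robot as it stands (manip), with the cameras (optics) and the job (job).
- The arm moves only by the tool advance, called as name([rows], argument=value, ...), one row to a line, values as JSON. Schema: {"type":"object","properties":{"increments":{"type":"array","items":{"type":"array","items":{"type":"number"},"minItems":7,"maxItems":7},"minItems":1,"maxItems":20},"only":{"type":"string"},"quiet":{"type":"boolean"},"lines":{"type":"string"}},"required":["increments"],"additionalProperties":false}. increments is a list of rows, 1 to 20 of them, each of 7 numbers: a rotation vector rx, ry, rz in fractions of the full range, 1 being pi/2 rad, then dx, dy, dz in parts of the range, where 1.0 means 0.3 m, then the opening from 0.0 (shut) to 1.0 (fully open); each row shifts and turns the commanded pose from where the row before left it, along the tool's axes as they then stand; what a row does not reach is not made up. A row lasts 1/8 s, in which the tool goes at most 0.0625 m and 0.188 rad, less where a joint would pass 70% of its speed; a pose out of reach is approached as far as the arm can. The fingers move at their own pace and stop on an object; the grip force is fixed at half the most. Time passes only in rows, so rows that do not move let the fingers close. The tool returns the time, the measured TCP pose, the force, the opening and the grip force at its end. only (a regular expression) keeps the lines of the reply that match it, lines (a string "A,B") keeps lines A to B, and quiet returns only ok. No shift or turn number may pass 1 either way. Input that does not fit is refused with a message, and nothing moves.
- manip.get_state(): the state, without advancing time (a new reading comes with each control period).
- optics.grab_frame(name): name is "scene" or "top"; returns the picture (400x640x3 uint8, red, green, blue); there is no depth.
- optics.get_calibration(name): a dict with "intrinsics" (3x3 intrinsics, pixels), "rvec" (rotation vector, rad) and "tvec" (3), from world to camera coordinates, as OpenCV has them. Camera axes: x right, y down, z forward; pixel columns grow to the right and rows downward; lengths in m; the calibration is good to about 2 mm. A picture is of the moment at which its call begins. get_calibration takes no time and is no camera call.
- job.job_done(): hands the job in; it is judged then, once.
The state is a dict: "clock": time; "joints": joint angles; "dq": joint speeds; "effort": joint torques, N m; "tcp_pos": TCP position; "tool_rot": TCP orientation; "wrist_force": force on the tool from outside, world axes, zero at the start; "ft_torque": the same for the moment, N m; "grip_width": opening from 0.0 (shut) to 1.0 (fully open); "grip_force": force on a finger pad.
Only numpy, scipy, OpenCV 4.12 (cv2) and the standard library are available. Lean on these libraries where they do the work, as an engineer would, in place of code of your own. Each camera call takes 0.05 s, during which the arm holds its last target. There are 200 camera calls.

## Working session

There is one attempt and no reset: what is moved stays moved. The work goes in short steps, Python scripts to look and compute and a tool call to move; the robot and the scene stay as the last step left them, time stands still between calls to the robot, and variables do not carry over. Pictures are saved under pics/ and viewed, at most 14 in all, crops included, and the job is handed in when it is done.

```bash
ls; mkdir -p pics; python3 - <<'E'
from station import manip, optics, job
import cv2
for n in("top","scene"):
    cv2.imwrite(f"pics/{n}0.png",optics.grab_frame(n)[:,:,::-1]); c=optics.get_calibration(n); print(n,c)
print(manip.get_state(),manip.hold_point_z)
E
```

```text
pics
station.py
top {'intrinsics': array([[488.6559395 ,   0.        , 324.37102822],
       [  0.        , 488.6559395 , 207.07875549],
       [  0.        ,   0.        ,   1.        ]]), 'rvec': array([ 2.19359876, -2.16113296,  0.06655267]), 'tvec': array([0.02576184, 0.56897464, 1.19459721])}
scene {'intrinsics': array([[429.01384546,   0.        , 324.53960304],
       [  0.        , 429.01384546, 201.47376005],
       [  0.        ,   0.        ,   1.        ]]), 'rvec': array([ 2.12589708,  1.50886491, -0.45719538]), 'tvec': array([-0.21525332, -0.42995006,  1.20764847])}
{'clock': 0.1, 'joints': array([-1.14837474e+00,  3.53562799e-01,  1.63405711e+00, -2.86042788e-05,
        1.15517290e+00, -2.45016198e-03]), 'dq': array([ 0.00021596, -0.00111018, -0.00121805,  0.00034391, -0.00101022,
       -0.00153051]), 'effort': array([ 1.48094846e-04, -5.94903803e+01, -3.34931731e+01,  6.98823086e-02,
        1.83140655e-02, -9.94100333e-06]), 'tcp_pos': array([ 0.25741174, -0.56905172,  0.21394994]), 'tool_rot': array([-3.14039244e+00,  2.32145206e-05,  4.24883331e-01]), 'wrist_force': array([-0.20558772, -0.13791945, -0.40811582]), 'ft_torque': array([-0.00502282,  0.01787169, -0.01843242]), 'grip_force': 0.0, 'grip_width': 0.9987409446311858} 0.0187
```

View pics/top0.png

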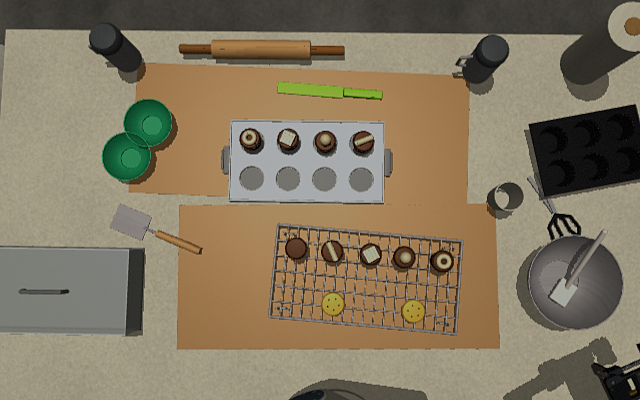

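View pics/scene0.png

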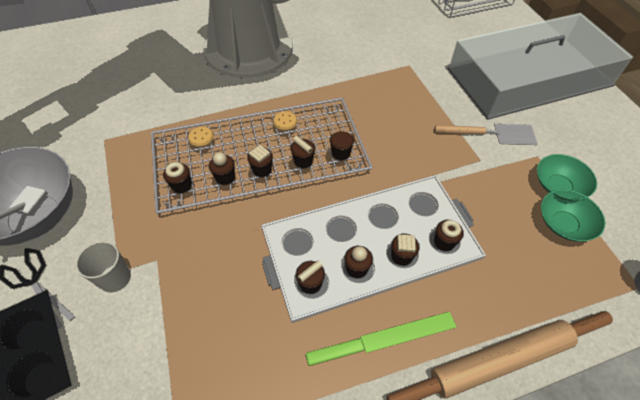

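The top view has +x up and +y left. Rack, left to right: plain (296,248), roll (332,251), square (371,254), ball (404,257), ring (442,261). Back row: ring (250,138), square (289,139), ball (325,141), roll (363,141), with the empty wells in front at about y=179 px. The scene view shows the same order.

```bash
cat > h.py <<'E'
import cv2,numpy as np
from station import manip, optics, job
def ray(n,uv,z):
    c=optics.get_calibration(n);K=c["intrinsics"];R=cv2.Rodrigues(c["rvec"])[0];t=np.ravel(c["tvec"])
    d=R.T@np.linalg.solve(K,[uv[0],uv[1],1]);o=-R.T@t
    return (o+d*(z-o[2])/d[2])[:2]
def blob(n,img,uv,r,f):
    """connected region of mask f(hsv) nearest to uv: hull centroid, area"""
    m=f(cv2.cvtColor(img,cv2.COLOR_RGB2HSV)).astype(np.uint8)
    w=np.zeros_like(m);cv2.circle(w,tuple(map(int,uv)),r,1,-1)
    cs,_=cv2.findContours(m&w,cv2.RETR_EXTERNAL,cv2.CHAIN_APPROX_NONE)
    h=cv2.convexHull(max(cs,key=cv2.contourArea));M=cv2.moments(h)
    return np.array([M["m10"],M["m01"]])/M["m00"],M["m00"],cv2.boundingRect(h)
E
python3 - <<'E'
from h import *
a=optics.grab_frame("top");b=optics.grab_frame("scene")
ha,hb=[cv2.cvtColor(i,cv2.COLOR_RGB2HSV) for i in(a,b)]
for p in [(296,248),(332,240),(314,250),(310,262)]: print('top',p,ha[p[1],p[0]])
for p in [(250,178),(270,178),(270,150),(250,150)]: print('top car',p,ha[p[1],p[0]])
for p in [(341,140),(342,152),(178,185),(298,240)]: print('sc',p,hb[p[1],p[0]])
pale=lambda h:(h[...,1]<125)&(h[...,2]>140)&(h[...,0]>8)&(h[...,0]<35)
dark=lambda h:(h[...,2]<95)&(h[...,1]>80)
well=lambda h:(h[...,1]<60)&(h[...,2]<150)
print("wells")
for uv in [(251,178),(288,179),(325,179),(362,180)]:
    c,A,bb=blob("top",a,uv,17,well);print(c,A,bb,ray("top",c,.012))
print("rack dark")
for uv in [(296,248),(332,251),(371,254),(404,257),(442,261)]:
    c,A,bb=blob("top",a,uv,17,dark);print(c,A,bb,ray("top",c,.06))
for uv in [(341,146),(303,151),(261,161),(223,168),(178,178)]:
    c,A,bb=blob("scene",b,uv,21,dark);print(c,A,bb,ray("scene",c,.053))
E
```

```text
top (296, 248) [ 11 143  89]
top (332, 240) [ 14 128  68]
top (314, 250) [ 16 122 172]
top (310, 262) [ 16 125 169]
top car (250, 178) [ 17  15 116]
top car (270, 178) [ 98   6 171]
top car (270, 150) [102   7 172]
top car (250, 150) [75 16 31]
sc (341, 140) [  9 143  75]
sc (342, 152) [13 94 19]
sc (178, 185) [15 97 21]
sc (298, 240) [ 75   5 112]
wells
[251.18965517 177.68247126] 464.0 (239, 166, 25, 25) [0.64091318 0.22015474]
[287.59054834 178.11904762] 462.0 (276, 166, 24, 26) [0.64106412 0.12820096]
[323.96956677 178.57787325] 465.5 (312, 166, 25, 26) [0.64115758 0.03648469]
[360.79228592 179.19214437] 471.0 (349, 167, 25, 26) [ 0.6408724  -0.05616743]
rack dark
[296.5785124  249.06887052] 605.0 (285, 232, 25, 34) [0.4638598  0.09873171]
[333.72404372 253.29083182] 549.0 (321, 240, 28, 28) [0.45518102 0.00964936]
[369.57549234 255.4186725 ] 457.0 (358, 243, 24, 26) [ 0.45145816 -0.0760243 ]
[403.2609304  258.84470094] 476.5 (391, 246, 25, 26) [ 0.44458185 -0.15634245]
[441.35429228 261.80017227] 580.5 (430, 245, 24, 33) [ 0.43900483 -0.24691205]
[341.2547375  144.56787822] 536.5 (330, 131, 25, 29) [0.46633059 0.1017722 ]
[301.3681028  155.16880826] 661.5 (289, 139, 26, 34) [0.46696822 0.01029801]
[260.66229713 165.70318352] 534.0 (248, 153, 25, 29) [ 0.46684889 -0.07924547]
[222.27781927 171.8648245 ] 669.5 (208, 156, 28, 34) [ 0.45696481 -0.15857029]
[178.30784171 180.57222627] 686.5 (163, 164, 29, 35) [ 0.45018114 -0.24787281]
```

```bash
python3 - <<'E'
from h import *
a=optics.grab_frame("top");b=optics.grab_frame("scene")
T=[a[225:290,275:470],a[120:205,225:390]]
im=np.vstack([cv2.resize(a[228:283,275:465],None,fx=4,fy=4,interpolation=0),cv2.resize(b[120:200,155:345],None,fx=4,fy=4,interpolation=0)])
cv2.imwrite("pics/crop1.png",im[:,:,::-1])
h=lambda x:((x[...,0]<16)&(x[...,1]>110)&(x[...,2]>50)&(x[...,2]<115))
for n,i,L in(("top",a,[(296,248),(332,251),(371,254),(404,257),(442,261)]),("scene",b,[(341,138),(303,147),(261,155),(223,162),(178,171)])):
    for uv in L:
        c,A,bb=blob(n,i,uv,16,lambda x:cv2.morphologyEx(h(x).astype(np.uint8),cv2.MORPH_CLOSE,np.ones((5,5))));print(n,c,A,bb,ray(n,c,.073))
E
```

```text
top [297.49749926 248.31538688] 566.5 (285, 233, 25, 31) [0.46583587 0.09569215]
top [333.82324786 253.47316239] 487.5 (321, 242, 27, 25) [0.45501572 0.00949945]
top [369.62387387 255.54954955] 518.0 (357, 243, 28, 27) [ 0.4514538  -0.07510152]
top [403.78891185 258.70144628] 484.0 (391, 246, 29, 26) [ 0.44531537 -0.15565497]
top [442.04754601 261.99948875] 652.0 (427, 248, 32, 29) [ 0.43900318 -0.24560659]
scene [341.70122275 139.42424242] 313.5 (330, 131, 24, 18) [0.46951143 0.10069269]
scene [303.11961722 147.96597554] 313.5 (291, 139, 24, 18) [0.46583171 0.01525221]
scene [260.4808476 159.4995925] 204.5 (247, 154, 26, 12) [ 0.46736679 -0.07744486]
scene [221.57076923 164.60461538] 325.0 (209, 155, 26, 19) [ 0.45476388 -0.1558003 ]
scene [175.97137014 173.45807771] 326.0 (163, 164, 26, 19) [ 0.44771103 -0.24677932]
```

View pics/crop1.png

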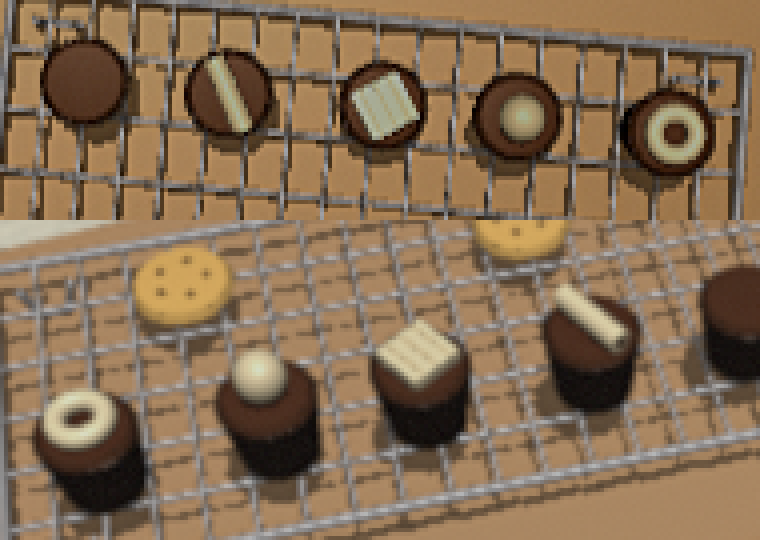

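The crop (4x) shows the sponge discs clean: in top-view pixels roll (332,251.3), square (370.8,254.3), ball (404,256.8) and ring (443.3,260.8). Pale pixels had spoiled the earlier masks, so I'll cast these and check with the pale toppings in both views.

```bash
python3 - <<'E'
from h import *
for n,uv in dict(plain=(296,248.3),roll=(332,251.3),sq=(370.8,254.3),ball=(404,256.8),ring=(443.3,260.8)).items(): print(n,ray("top",uv,.073))
a=optics.grab_frame("top");b=optics.grab_frame("scene")
pale=lambda h:(h[...,1]<110)&(h[...,2]>125)&(h[...,0]>15)&(h[...,0]<35)
z=[.082,.084,.088,.085]
for n,i,L in(("top",a,[(332,251),(371,254),(404,257),(442,261)]),("scene",b,[(303,144),(259,153),(220,158),(175,169)])):
    for uv,zz in zip(L,z):
        c,A,bb=blob(n,i,uv,12,pale);print(n,c.round(1),A,bb,ray(n,c,zz))
E
```

```text
plain [0.46581718 0.0992425 ]
roll [0.46006684 0.01388273]
sq [ 0.45443552 -0.07785151]
ball [ 0.44978711 -0.15613702]
ring [ 0.44186012 -0.24855484]
top [331.7 250.9] 83.5 (326, 242, 12, 19) [0.46102284 0.01463706]
top [370.8 253.8] 154.0 (363, 246, 17, 17) [ 0.45586699 -0.07699745]
top [405.5 256.8] 64.0 (401, 252, 10, 10) [ 0.45031168 -0.15728377]
top [443.5 261. ] 147.5 (437, 254, 14, 15) [ 0.441837   -0.24627898]
scene [301.5 142.6] 117.5 (293, 135, 19, 16) [0.45813534 0.01449727]
scene [258.7 152.1] 201.0 (248, 144, 22, 17) [ 0.45630996 -0.07706872]
scene [219.  157.2] 118.0 (213, 151, 13, 13) [ 0.44708486 -0.15659897]
scene [174.  168.6] 207.0 (165, 161, 19, 16) [ 0.44469311 -0.24696859]
```

Both views agree within ~3 mm. Rack cakes: ring (.4425,-.247), ball (.449,-.157), square (.455,-.077), roll (.460,.014). Wells: x=.641, y=.220, .128, .0365, -.056, which is 92 mm apart as specified. Next I turn the tool to yaw π/2 and go above the ring.

Careful with the scale: shifts go in shares of 0.3 m and turns go in shares of pi/2 rad. That gives: 0.054 m is 0.18, 0.031 m is 0.1033, -0.164 rad is -0.1044.

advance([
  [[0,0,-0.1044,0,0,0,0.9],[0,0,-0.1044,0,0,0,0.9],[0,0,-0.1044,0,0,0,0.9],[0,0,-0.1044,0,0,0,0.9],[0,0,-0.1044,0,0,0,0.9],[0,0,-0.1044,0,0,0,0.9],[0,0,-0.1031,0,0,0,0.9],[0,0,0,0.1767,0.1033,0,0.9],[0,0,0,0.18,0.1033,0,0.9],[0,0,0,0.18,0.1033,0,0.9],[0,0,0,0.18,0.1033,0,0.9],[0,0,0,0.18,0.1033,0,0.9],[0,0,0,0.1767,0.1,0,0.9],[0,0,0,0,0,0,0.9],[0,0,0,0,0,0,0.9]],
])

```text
refused: increments[0]: the value is too long (schema: maxItems 7). Nothing was moved.
```

Refused on format, not on reach. It needs a list of rows, each a list of 7 numbers.

advance([
  [0,0,-0.1044,0,0,0,0.9],
  [0,0,-0.1044,0,0,0,0.9],
  [0,0,-0.1044,0,0,0,0.9],
  [0,0,-0.1044,0,0,0,0.9],
  [0,0,-0.1044,0,0,0,0.9],
  [0,0,-0.1044,0,0,0,0.9],
  [0,0,-0.1031,0,0,0,0.9],
  [0,0,0,0.1767,0.1033,0,0.9],
  [0,0,0,0.18,0.1033,0,0.9],
  [0,0,0,0.18,0.1033,0,0.9],
  [0,0,0,0.18,0.1033,0,0.9],
  [0,0,0,0.18,0.1033,0,0.9],
  [0,0,0,0.1767,0.1,0,0.9],
  [0,0,0,0,0,0,0.9],
  [0,0,0,0,0,0,0.9],
])

```text
clock: 2.28
tcp_pos: [0.4426, -0.2475, 0.2147]
tool_rot: [-3.142, 0.0, 1.572]
wrist_force: [0.0, 0.2, 0.2]
grip_width: 0.9
grip_force: 0.0
```

Converted, 0.05 m is 0.1667, 0.04 m is 0.1333.

advance([
  [0,0,0,0,0,0.1667,0.9],
  [0,0,0,0,0,0.1667,0.9],
  [0,0,0,0,0,0.1333,0.9],
  [0,0,0,0,0,0.0667,0.9],
  [0,0,0,0,0,0.0383,0.9],
  [0,0,0,0,0,0,0.9],
  [0,0,0,0,0,0,0],
  [0,0,0,0,0,0,0],
  [0,0,0,0,0,0,0],
  [0,0,0,0,0,0,0],
  [0,0,0,0,0,0,0],
  [0,0,0,0,0,0,0],
])

```text
clock: 3.78
tcp_pos: [0.4428, -0.2475, 0.0435]
tool_rot: [3.141, 0.0, 1.571]
wrist_force: [-1.5, 0.6, 5.9]
grip_width: 0.532
grip_force: 30.0
```

advance([
  [0,0,0,0,0,-0.0667,0],
  [0,0,0,0,0,-0.1333,0],
  [0,0,0,0,0,-0.1333,0],
  [0,0,0,0,0,-0.0667,0],
  [0,0,0,0.0667,0.03,0,0],
  [0,0,0,0.1333,0.0567,0,0],
  [0,0,0,0.1333,0.0567,0,0],
  [0,0,0,0.1333,0.0567,0,0],
  [0,0,0,0.1333,0.0567,0,0],
  [0,0,0,0.1333,0.0567,0,0],
  [0,0,0,0.1333,0.0567,0,0],
  [0,0,0,0.1333,0.0567,0,0],
  [0,0,0,0.1333,0.0567,0,0],
  [0,0,0,0.1333,0.0567,0,0],
  [0,0,0,0.1333,0.0567,0,0],
  [0,0,0,0.1,0.0433,0,0],
  [0,0,0,0.0583,0.02,0,0],
  [0,0,0,0,0,0,0],
  [0,0,0,0,0,0,0],
])

```text
clock: 6.15
tcp_pos: [0.64, 0.219, 0.1629]
tool_rot: [-3.141, 0.001, 1.57]
wrist_force: [-0.4, -0.1, -0.3]
grip_width: 0.534
grip_force: 30.0
```

```bash
python3 - <<'E'
from h import *
a=optics.grab_frame("top");b=optics.grab_frame("scene")
cv2.imwrite("pics/s1.png",b[:,:,::-1])
E
```

```text
(no output)
```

View pics/s1.png

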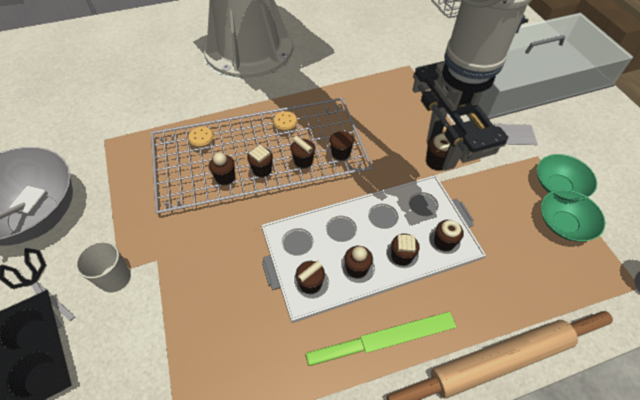

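The ring is held upright at (437,150), above its well at (424,204). I'll lower it and check for contact before releasing.

Converted, 0.04 m is 0.1333, 0.03 m is 0.1.

advance([
  [0,0,0,0.0033,0.0033,0.1,0],
  [0,0,0,0,0,0.1333,0],
  [0,0,0,0,0,0.1333,0],
  [0,0,0,0,0,0.0667,0],
  [0,0,0,0,0,0.0233,0],
  [0,0,0,0,0,0.01,0],
  [0,0,0,0,0,0,0],
  [0,0,0,0,0,0,0],
])

```text
clock: 7.25
tcp_pos: [0.6423, 0.2213, 0.0242]
tool_rot: [3.14, -0.001, 1.571]
wrist_force: [0.1, -0.7, -0.4]
grip_width: 0.531
grip_force: 30.0
```

Converted, 0.001 m is 0.0033.

advance([
  [0,0,0,0,0,0.0033,0],
  [0,0,0,0,0,0.0033,0],
  [0,0,0,0,0,0,0],
  [0,0,0,0,0,0,0],
])

```text
clock: 7.75
tcp_pos: [0.6418, 0.2212, 0.0216]
tool_rot: [3.141, -0.0, 1.571]
wrist_force: [-1.6, -0.6, 5.6]
grip_width: 0.533
grip_force: 30.0
```

Converted, -0.054 m is -0.18, -0.05 m is -0.1667.

advance([
  [0,0,0,0,0,0,0.75],
  [0,0,0,0,0,0,0.75],
  [0,0,0,0,0,0,0.75],
  [0,0,0,0,0,-0.0667,0.75],
  [0,0,0,0,0,-0.1333,0.75],
  [0,0,0,0,0,-0.1667,0.75],
  [0,0,0,0,0,-0.1667,0.75],
  [0,0,0,-0.18,-0.0933,0,0.9],
  [0,0,0,-0.18,-0.0933,0,0.9],
  [0,0,0,-0.18,-0.0933,0,0.9],
  [0,0,0,-0.18,-0.09,0,0.9],
  [0,0,0,-0.18,-0.09,0,0.9],
  [0,0,0,-0.18,-0.09,0,0.9],
  [0,0,0,-0.18,-0.09,0,0.9],
  [0,0,0,0,0,0,0.9],
  [0,0,0,0,0,0,0.9],
])

```text
clock: 9.75
tcp_pos: [0.45, -0.1571, 0.1821]
tool_rot: [3.14, 0.0, 1.57]
wrist_force: [0.0, -0.2, 0.0]
grip_width: 0.899
grip_force: 0.0
```

```bash
python3 - <<'E'
from h import *
b=optics.grab_frame("scene")
cv2.imwrite("pics/s2.png",b[:,:,::-1])
E
```

```text
(no output)
```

View pics/s2.png

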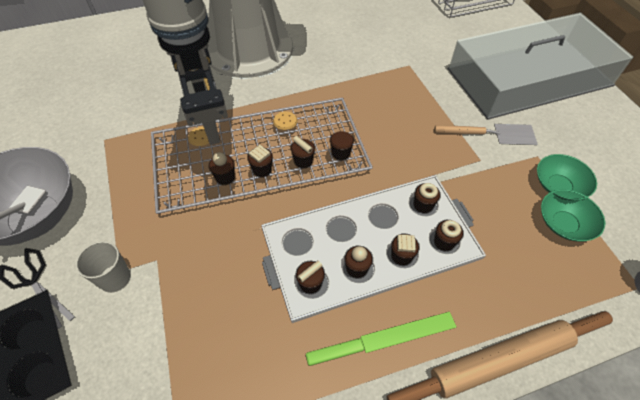

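The ring stands upright in its well at (427,197), in front of the back ring at (449,233). Next is the ball.

Converted, 0.05 m is 0.1667, 0.025 m is 0.0833.

advance([
  [0,0,0,0,0,0.1667,0.9],
  [0,0,0,0,0,0.1667,0.9],
  [0,0,0,0,0,0.0833,0.9],
  [0,0,0,0,0,0.045,0.9],
  [0,0,0,0,0,0,0.9],
  [0,0,0,0,0,0,0],
  [0,0,0,0,0,0,0],
  [0,0,0,0,0,0,0],
  [0,0,0,0,0,0,0],
  [0,0,0,0,0,0,0],
  [0,0,0,0,0,0,0],
])

```text
clock: 11.18
tcp_pos: [0.45, -0.1572, 0.0431]
tool_rot: [3.141, 0.0, 1.571]
wrist_force: [-1.1, 0.1, 6.9]
grip_width: 0.535
grip_force: 30.0
```

Converted, -0.04 m is -0.1333, 0.03 m is 0.1.

advance([
  [0,0,0,0,0,-0.0667,0],
  [0,0,0,0,0,-0.1333,0],
  [0,0,0,0,0,-0.1333,0],
  [0,0,0,0,0,-0.0667,0],
  [0,0,0,0.05,0.05,0,0],
  [0,0,0,0.1,0.1,0,0],
  [0,0,0,0.1,0.1,0,0],
  [0,0,0,0.1,0.1,0,0],
  [0,0,0,0.1,0.1,0,0],
  [0,0,0,0.1,0.1,0,0],
  [0,0,0,0.062,0.0533,0,0],
  [0,0,0,0.0333,0.0333,0,0],
  [0,0,0,0,0,0,0],
  [0,0,0,0,0,0.1333,0],
  [0,0,0,0,0,0.1333,0],
  [0,0,0,0,0,0.1,0],
  [0,0,0,0,0,0.0667,0],
  [0,0,0,0,0,0.0267,0],
  [0,0,0,0,0,0,0],
  [0,0,0,0,0,0,0],
])

```text
clock: 13.68
tcp_pos: [0.6414, 0.0366, 0.0257]
tool_rot: [3.14, -0.0, 1.571]
wrist_force: [0.2, -0.2, -0.6]
grip_width: 0.53
grip_force: 30.0
```

Converted, 0.002 m is 0.0067, 0.001 m is 0.0033.

advance([
  [0,0,0,0,0,0.0067,0],
  [0,0,0,0,0,0.0033,0],
  [0,0,0,0,0,0.0033,0],
  [0,0,0,0,0,0,0],
  [0,0,0,0,0,0,0],
])

```text
clock: 14.3
tcp_pos: [0.6407, 0.0367, 0.0212]
tool_rot: [3.141, -0.0, 1.571]
wrist_force: [-2.5, -0.6, 5.9]
grip_width: 0.53
grip_force: 30.0
```

Converted, -0.05 m is -0.1667, -0.0485 m is -0.1617.

advance([
  [0,0,0,0,0,0,0.75],
  [0,0,0,0,0,0,0.75],
  [0,0,0,0,0,0,0.75],
  [0,0,0,0,0,-0.0667,0.75],
  [0,0,0,0,0,-0.1333,0.75],
  [0,0,0,0,0,-0.1667,0.75],
  [0,0,0,0,0,-0.1667,0.75],
  [0,0,0,-0.0933,-0.1533,0,0.9],
  [0,0,0,-0.0933,-0.1533,0,0.9],
  [0,0,0,-0.0933,-0.1533,0,0.9],
  [0,0,0,-0.0987,-0.1617,0,0.9],
  [0,0,0,0,0,0,0.9],
  [0,0,0,0,0,0,0.9],
])

```text
clock: 15.92
tcp_pos: [0.4552, -0.0771, 0.1819]
tool_rot: [3.139, 0.0, 1.57]
wrist_force: [-0.8, -0.4, 0.3]
grip_width: 0.899
grip_force: 0.0
```

Converted, 0.05 m is 0.1667, 0.025 m is 0.0833.

advance([
  [0,0,0,0,0,0.1667,0.9],
  [0,0,0,0,0,0.1667,0.9],
  [0,0,0,0,0,0.0833,0.9],
  [0,0,0,0,0,0.045,0.9],
  [0,0,0,0,0,0,0.9],
  [0,0,0,0,0,0,0],
  [0,0,0,0,0,0,0],
  [0,0,0,0,0,0,0],
  [0,0,0,0,0,0,0],
  [0,0,0,0,0,0,0],
  [0,0,0,0,0,0,0],
])

```text
clock: 17.3
tcp_pos: [0.4548, -0.0771, 0.0427]
tool_rot: [3.14, 0.0, 1.571]
wrist_force: [-0.4, 0.4, 7.1]
grip_width: 0.532
grip_force: 30.0
```

Converted, -0.04 m is -0.1333, 0.033 m is 0.11.

advance([
  [0,0,0,0,0,-0.0667,0],
  [0,0,0,0,0,-0.1333,0],
  [0,0,0,0,0,-0.1333,0],
  [0,0,0,0,0,-0.0667,0],
  [0,0,0,0.05,0.0433,0,0],
  [0,0,0,0.11,0.1,0,0],
  [0,0,0,0.11,0.1,0,0],
  [0,0,0,0.11,0.1,0,0],
  [0,0,0,0.11,0.1,0,0],
  [0,0,0,0.11,0.1,0,0],
  [0,0,0,0.05,0.0433,0,0],
  [0,0,0,0.0333,0.0333,0,0],
  [0,0,0,0,0,0,0],
  [0,0,0,0,0,0.1333,0],
  [0,0,0,0,0,0.1333,0],
  [0,0,0,0,0,0.1,0],
  [0,0,0,0,0,0.0667,0],
  [0,0,0,0,0,0.0267,0],
  [0,0,0,0,0,0,0],
  [0,0,0,0,0,0,0],
])

```text
clock: 19.8
tcp_pos: [0.6409, 0.1282, 0.0253]
tool_rot: [3.14, -0.0, 1.571]
wrist_force: [-0.8, -0.7, -1.2]
grip_width: 0.535
grip_force: 30.0
```

Converted, 0.002 m is 0.0067, 0.001 m is 0.0033.

advance([
  [0,0,0,0,0,0.0067,0],
  [0,0,0,0,0,0.0033,0],
  [0,0,0,0,0,0.0033,0],
  [0,0,0,0,0,0,0],
  [0,0,0,0,0,0,0],
])

```text
clock: 20.42
tcp_pos: [0.6402, 0.1281, 0.0208]
tool_rot: [3.141, -0.0, 1.571]
wrist_force: [-1.6, 0.2, 5.7]
grip_width: 0.53
grip_force: 30.0
```

Converted, -0.05 m is -0.1667, -0.0455 m is -0.1517.

advance([
  [0,0,0,0,0,0,0.75],
  [0,0,0,0,0,0,0.75],
  [0,0,0,0,0,0,0.75],
  [0,0,0,0,0,-0.0667,0.75],
  [0,0,0,0,0,-0.1333,0.75],
  [0,0,0,0,0,-0.1667,0.75],
  [0,0,0,0,0,-0.1667,0.75],
  [0,0,0,-0.0933,-0.15,0,0.9],
  [0,0,0,-0.0967,-0.15,0,0.9],
  [0,0,0,-0.0933,-0.15,0,0.9],
  [0,0,0,-0.0967,-0.1517,0,0.9],
  [0,0,0,0,0,0,0.9],
  [0,0,0,0,0,0,0.9],
])

```text
clock: 22.05
tcp_pos: [0.4607, 0.0141, 0.1815]
tool_rot: [3.139, -0.0, 1.57]
wrist_force: [1.1, 0.4, -0.1]
grip_width: 0.899
grip_force: 0.0
```

```bash
python3 - <<'E'
from h import *
cv2.imwrite("pics/s3.png",optics.grab_frame("scene")[:,:,::-1])
E
```

```text
(no output)
```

View pics/s3.png

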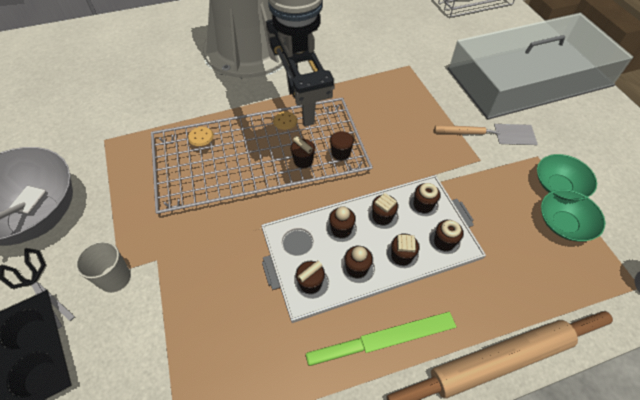

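Ball (341,220), square (385,207) and ring (427,197) stand upright in front of their matches. The roll is last.

Converted, 0.05 m is 0.1667, 0.025 m is 0.0833.

advance([
  [0,0,0,0,0,0.1667,0.9],
  [0,0,0,0,0,0.1667,0.9],
  [0,0,0,0,0,0.0833,0.9],
  [0,0,0,0,0,0.0443,0.9],
  [0,0,0,0,0,0,0.9],
  [0,0,0,0,0,0,0],
  [0,0,0,0,0,0,0],
  [0,0,0,0,0,0,0],
  [0,0,0,0,0,0,0],
  [0,0,0,0,0,0,0],
  [0,0,0,0,0,0,0],
])

```text
clock: 23.48
tcp_pos: [0.4603, 0.0141, 0.0424]
tool_rot: [3.14, -0.0, 1.571]
wrist_force: [-0.9, -0.2, 6.8]
grip_width: 0.538
grip_force: 30.0
```

Converted, -0.04 m is -0.1333, 0.03 m is 0.1.

advance([
  [0,0,0,0,0,-0.0667,0],
  [0,0,0,0,0,-0.1333,0],
  [0,0,0,0,0,-0.1333,0],
  [0,0,0,0,0,-0.0667,0],
  [0,0,0,-0.02,0.0467,0,0],
  [0,0,0,-0.04,0.1,0,0],
  [0,0,0,-0.04,0.1,0,0],
  [0,0,0,-0.04,0.1,0,0],
  [0,0,0,-0.04,0.1,0,0],
  [0,0,0,-0.0267,0.0833,0,0],
  [0,0,0,-0.0167,0.0433,0,0],
  [0,0,0,-0.01,0.0283,0,0],
  [0,0,0,0,0,0,0],
  [0,0,0,0,0,0.1333,0],
  [0,0,0,0,0,0.1333,0],
  [0,0,0,0,0,0.1,0],
  [0,0,0,0,0,0.0667,0],
  [0,0,0,0,0,0.0267,0],
  [0,0,0,0,0,0,0],
  [0,0,0,0,0,0,0],
])

```text
clock: 25.98
tcp_pos: [0.6409, -0.056, 0.0249]
tool_rot: [3.14, 0.0, 1.571]
wrist_force: [-0.3, 0.6, -0.9]
grip_width: 0.533
grip_force: 30.0
```

Converted, 0.002 m is 0.0067, 0.001 m is 0.0033.

advance([
  [0,0,0,0,0,0.0067,0],
  [0,0,0,0,0,0.0033,0],
  [0,0,0,0,0,0.0033,0],
  [0,0,0,0,0,0,0],
  [0,0,0,0,0,0,0],
])

```text
clock: 26.6
tcp_pos: [0.6402, -0.056, 0.0205]
tool_rot: [3.141, 0.0, 1.571]
wrist_force: [-2.2, 0.3, 6.0]
grip_width: 0.532
grip_force: 30.0
```

Converted, -0.05 m is -0.1667, -0.04 m is -0.1333.

advance([
  [0,0,0,0,0,0,0.75],
  [0,0,0,0,0,0,0.75],
  [0,0,0,0,0,0,0.75],
  [0,0,0,0,0,-0.0667,0.75],
  [0,0,0,0,0,-0.1333,0.75],
  [0,0,0,0,0,-0.1667,0.75],
  [0,0,0,0,0,-0.1667,0.75],
  [0,0,0,-0.1667,-0.1333,0,0.75],
  [0,0,0,-0.1667,-0.1333,0,0.75],
  [0,0,0,-0.1667,-0.1333,0,0.75],
  [0,0,0,-0.1667,-0.1333,0,0.75],
  [0,0,0,-0.1667,-0.1333,0,0.75],
  [0,0,0,0,0,0,0.75],
  [0,0,0,0,0,0,0.75],
])

```text
clock: 28.35
tcp_pos: [0.4452, -0.3001, 0.1808]
tool_rot: [3.14, 0.0, 1.57]
wrist_force: [1.1, -0.4, -0.2]
grip_width: 0.75
grip_force: 0.0
```

```bash
python3 - <<'E'
from h import *
a=optics.grab_frame("top")[110:290,215:475];b=optics.grab_frame("scene")[120:330,150:500]
f=lambda i:cv2.resize(i,(600,int(600*i.shape[0]/i.shape[1])))
im=np.vstack([f(a),f(b)]);im=cv2.resize(im,None,fx=.75,fy=.75);print(im.shape)
cv2.imwrite("pics/end.png",im[:,:,::-1])
E
```

```text
(581, 450, 3)
```

View pics/end.png

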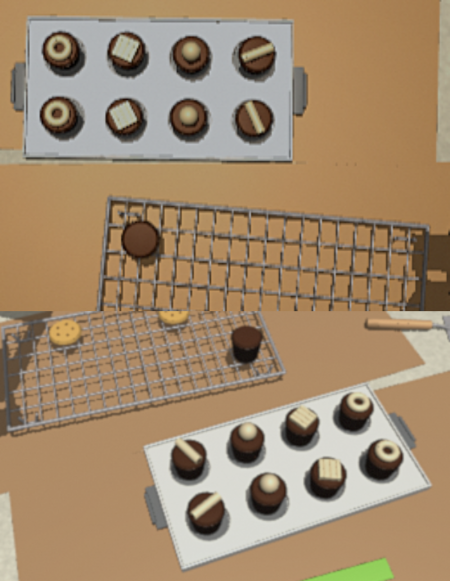

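The final crops show the front row as ring, square, ball, roll. All are upright in their wells and match the back row; the plain cake is still on the rack.

```bash
python3 -c "
from station import manip, optics, job
print(job.job_done())"
```

```text
the job is handed in; nothing more can be done
None
```

I moved all four topped cupcakes into the front wells in front of their matches, left the plain cake on the rack, and handed the job in at about 28 s; the final pictures show all four upright in their wells.

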